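Draw a core pin for inspection and hold it

TASK

On the mould-repair bench, turn the red keeper of the blue-handled pin fully open, to its stop, then draw that pin straight up out of its bore, without forcing it sideways, until its whole orange band shows above the block while the lower end of the shank (roughly the last 18 mm) stays in the bore. Finish while still gripping the pin and holding it still and upright at that height, with its weight in the gripper; leave the grey-handled pin, its keeper, and everything else alone.

Things in the scene. Friction and masses are not known exactly. Their poses are not given: they have to be found in the camera images.
- blue_fixture: fixed fixture of the blue-handled pin: dark steel plinth 100 x 170 x 12 mm (x, y, z) with a bright steel block 70 x 70 mm, its top 82 mm above the table, and a pivot post 28 mm wide. Origin: centre of the plinth's underside, on the table; z up. Bore at (0, -40 mm), post at (0, +30 mm) in its frame. Its yaw varies.
- blue_bore (a point): centre of the mouth of the vertical bore in the top of the blue pin's block: bore 17 mm wide, 70 mm deep, the pin's shank 16 mm wide; fixed, axes as the fixture's.
- blue_keeper (a joint): red rotary keeper of the blue pin on the post's vertical axis, rad: 0 = locked (16 mm wide tongue over the pin's collar blocks the pin), pi/2 = open (stop). From above it opens counter-clockwise: the knob swings from the fixture's +y side to its -x side. It has hard stops at 0 and pi/2 and friction (about 1.2 N at the knob), and stays where it is left.
- blue_knob (a point): top centre of the upright black knob on the keeper's arm: cylinder 17 mm wide, 36 mm tall (from 96 to 132 mm above the table), 65 mm from the pivot axis; the flat red arm lies below it. Turns with the keeper.
- blue_pivot (a point): point on the keeper's vertical pivot axis, 98 mm above the table; fixed position.
- blue_pin: loose steel pin, about 0.25 kg: blue handle 22 mm wide, 44 mm tall, under it a collar 40 mm wide, 6 mm thick, then a shank 16 mm wide, 60 mm long with an orange band 24 to 34 mm below the collar. Origin: centre of the collar's underside, which rests on the block at first; z up along the pin; foot 60 mm below, handle's top 50 mm above the origin.
- blue_grip (a point): centre of the blue pin's handle (about mid-height), on the axis, 30 mm above the collar's underside; with the keeper open, fingers closing along the fixture's x have the most room.
- blue_foot (a point): centre of the lower end of the blue pin's shank.
- grey_fixture: fixed fixture of the grey-handled pin: dark steel plinth 100 x 170 x 12 mm (x, y, z) with a bright steel block 70 x 70 mm, its top 82 mm above the table, and a pivot post 28 mm wide. Origin: centre of the plinth's underside, on the table; z up. Bore at (0, -40 mm), post at (0, +30 mm) in its frame. Its yaw varies.
- grey_bore (a point): centre of the mouth of the vertical bore in the top of the grey pin's block: bore 17 mm wide, 70 mm deep, the pin's shank 16 mm wide; fixed, axes as the fixture's.
- grey_keeper (a joint): red rotary keeper of the grey pin on the post's vertical axis, rad: 0 = locked (16 mm wide tongue over the pin's collar blocks the pin), pi/2 = open (stop). From above it opens counter-clockwise: the knob swings from the fixture's +y side to its -x side. It has hard stops at 0 and pi/2 and friction (about 1.2 N at the knob), and stays where it is left.
- grey_knob (a point): top centre of the upright black knob on the keeper's arm: cylinder 17 mm wide, 36 mm tall (from 96 to 132 mm above the table), 65 mm from the pivot axis; the flat red arm lies below it. Turns with the keeper.
- grey_pivot (a point): point on the keeper's vertical pivot axis, 98 mm above the table; fixed position.
- grey_pin: loose steel pin, about 0.25 kg: grey handle 22 mm wide, 44 mm tall, under it a collar 40 mm wide, 6 mm thick, then a shank 16 mm wide, 60 mm long with an orange band 24 to 34 mm below the collar. Origin: centre of the collar's underside, which rests on the block at first; z up along the pin; foot 60 mm below, handle's top 50 mm above the origin.
- grey_grip (a point): centre of the grey pin's handle (about mid-height), on the axis, 30 mm above the collar's underside; with the keeper open, fingers closing along the fixture's x have the most room.
- grey_foot (a point): centre of the lower end of the grey pin's shank.
- driver: screwdriver lying on the table to the side; bystander, leave alone.
- collet0: steel collet, 40 mm wide, 64 mm tall, standing; origin at the centre of its underside; bystander, leave alone.
- collet1: aluminium collet, 40 mm wide, 64 mm tall, standing; origin at the centre of its underside; bystander, leave alone.
- collet2: dark steel collet, 40 mm wide, 64 mm tall, standing; origin at the centre of its underside; bystander, leave alone.
- cleaner: white bottle with red cap, 60 mm wide, 150 mm tall; origin at the centre of its underside; bystander, leave alone.
- copper_block: copper block 45 x 30 x 25 mm in the fixed blue tray (35 mm high); origin at the centre of its underside; bystander, leave alone.
- bush: brass bush 32 mm wide, 30 mm tall in the same tray; origin at the centre of its underside; bystander, leave alone.
There are look-alikes about, which are no part of the job. What is shaped like the grey_fixture but pink is not meant. Leave any brown look-alike of the blue_fixture alone.

How it is judged:
By the outcome, as a careful person would: the job done as asked, in the order asked, and still so for the second after the job is handed in, while the arm keeps its last pose, push and grip.
It also fails if it takes over 48 s, if anything falls off the work surface, if the arm or the gripper's body presses on something with over 40 N, if the wrist force passes 120 N, or if a joint passes its speed limit or range.

ROBOT

A 6-joint arm with a two-finger parallel gripper is mounted at the origin on the work surface. World frame = base frame: x ahead of the robot, y to its left, z up, the work surface at z = 0. Lengths are in m, angles in rad, forces in N, time in s.
With the tool pointing down it reaches from about 0.375 to 0.9 m from the base axis. Payload 3.1 kg.
Tool frame: the origin (TCP) lies between the finger pads; the fingertips stand 11 mm ahead of it and the grasp point (between the pads) lies 8 mm behind it; z points along the fingers, y is the line along which they close (so a half turn about z gives the same grasp; the last joint's range is limited). The gripper opens to 87 mm and grips with 3 to 60 N. Pads are 19 mm wide; open, the fingers measure 117 mm over their backs; the gripper's body (75 mm by 190 mm) begins 51 mm behind the grasp point.
Start: joints at [-1.357, 0.527, 1.433, -0, 1.181, -0.178], TCP at [0.239, -0.578, 0.234] pointing down, gripper open.
Joint ranges: [-3.08, 3.08], [-0.75, 2.2], [0.22, 2.44], [-1.43, 4.57], [0, 2.65], [-2.85, 2.85]. Speed limits (rad/s): [2.79, 2.79, 3.14, 3.14, 3.14, 3.14].

INTERFACE

Orientations are given as a unit quaternion [x, y, z, w].
In Python, from rig import get_obs, camera, hand_in gives the robot as it stands.
- The arm moves only by the shell command python3 -m pendant 'ROWS' [FORCE]. ROWS is JSON, a list that holds one entry, the list of rows, each a list of 7 numbers: the shift along the tool's x, y, z in m, then the turn, a rotation vector about the tool's x, y, z in degrees, then the opening, from 0 (shut) to 1 (fully open). In form: [[[x, y, z, ax, ay, az, fingers], ...]]. A call has exactly 5 rows; each row shifts and turns the commanded pose from where the row before left it, along the tool's axes as they then stand; what a row does not reach is not made up. A row lasts 1/8 s, in which the tool goes at most 62.5 mm and 10.7 degrees, less where a joint would pass 70% of its speed; a pose out of reach is approached as far as the arm can. A call with a gripper value outside its range is refused whole. The fingers move at their own pace and stop on an object; FORCE is the grip in N (left out, the last holds). Time passes only in rows, so rows that do not move let the fingers close, or fill a call up. It gives the time, the measured TCP pose, the force, the opening and the grip force at its end, in the units of the state.
- get_obs(): the state, without advancing time (a new reading comes with each control period).
- camera(name): name is "side" or "top"; returns a dict with "img" (480x640x3 uint8, red, green, blue), "intrinsics" (3x3 intrinsics, pixels), "k1" (the pictures are not rectified: a ray, as slopes to the right and down, at radius r is drawn at 1 + k1 r^2 times it, then the intrinsics apply), "R" (3x3) and "t" (3): a world point X has camera coordinates R X + t. Camera axes: x right, y down, z forward; pixel columns grow to the right and rows downward; lengths in m; the calibration is good to about 2 mm. A picture is of the moment at which its call begins. There is no depth.
- hand_in(): hands the job in; it is judged then, once.
The state is a dict: "time": time; "q": joint angles; "joint_velocities": joint speeds; "joint_torque": joint torques, N m; "position": TCP position; "tool_rot": TCP orientation; "ft_force": force on the tool from outside, world axes, zero at the start; "moment": the same for the moment, N m; "grip_width": finger opening in m; "grip_force": force on a finger pad.
Only numpy, scipy, OpenCV 4.12 (cv2) and the standard library are available. Lean on these libraries where they do the work, as an engineer would, in place of code of your own. Each camera call takes 0.05 s, during which the arm holds its last target. There are 200 camera calls.

## Working session

There is one attempt and no reset: what is moved stays moved. The work goes in short steps, Python scripts to look and compute and a shell command to move; the robot and the scene stay as the last step left them, time stands still between calls to the robot, and variables do not carry over. Pictures are saved under pics/ and viewed, at most 10 in all, crops included, and the job is handed in when it is done.

```bash
mkdir -p pics; cat > h.py <<'E'
import numpy as np, cv2, pickle
from rig import get_obs, camera, hand_in
from scipy.spatial.transform import Rotation as Ro
def ray(c,u,v):
    K=np.array(c["intrinsics"]);d=cv2.undistortPoints(np.array([[[u,v]]],float),K,np.array([c["k1"],0,0,0,0.]))[0,0] if 0 else None
    p=np.array([(u-K[0,2])/K[0,0],(v-K[1,2])/K[1,1]]);s=p.copy()
    for _ in range(30): s=p/(1+c["k1"]*(s@s))
    R=np.array(c["R"]);t=np.array(c["t"])
    return -R.T@t, R.T@np.array([s[0],s[1],1])
def onz(c,u,v,z):
    o,d=ray(c,u,v); return o+d*(z-o[2])/d[2]
def proj(c,X):
    x=np.array(c["R"])@np.array(X)+np.array(c["t"]);s=x[:2]/x[2];s=s*(1+c["k1"]*(s@s));K=np.array(c["intrinsics"])
    return K[0,0]*s[0]+K[0,2],K[1,1]*s[1]+K[1,2]
def snap(n,f):
    c=camera(n);pickle.dump(c,open(f+".pkl","wb"));cv2.imwrite("pics/"+f+".png",c["img"][:,:,::-1]);return c
def load(f): return pickle.load(open(f+".pkl","rb"))
E
python3 -c "
from h import *
for n in('top','side'):
    c=snap(n,n+'0');print(n,-np.array(c['R']).T@c['t'],c['k1'],c['intrinsics'])
o=get_obs();print(o['position'],Ro.from_quat(o['tool_rot']).as_matrix().round(3),o['grip_width'])"
```

```text
top [0.27106419 0.06606287 1.63737757] -0.16023486398488265 [[582.98522608   0.         325.8244089 ]
 [  0.         582.98522608 248.45516119]
 [  0.           0.           1.        ]]
side [0.49750286 0.81798747 1.04051855] -0.15122167828520905 [[531.32178196   0.         319.38537616]
 [  0.         531.32178196 237.56031418]
 [  0.           0.           1.        ]]
[ 0.23853755 -0.57700684  0.23266727] [[ 0.924  0.382 -0.   ]
 [ 0.382 -0.924  0.002]
 [ 0.    -0.002 -1.   ]] 0.08741789252056123
```

View pics/top0.png

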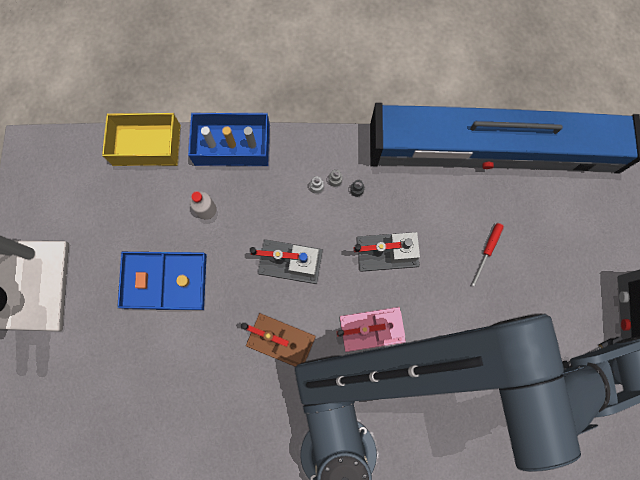

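View pics/side0.png

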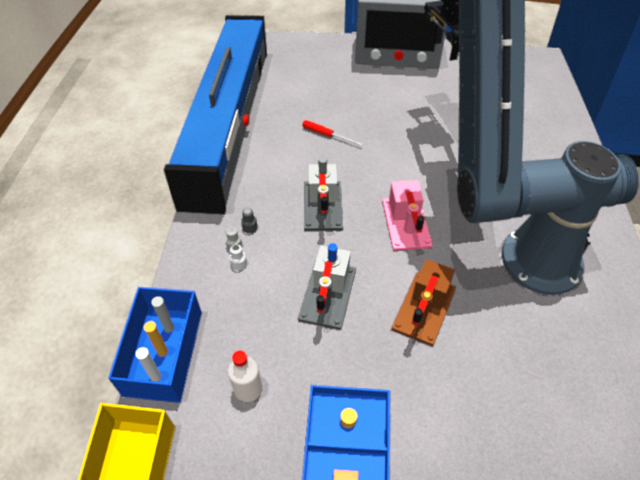

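Candidates:
- top (290,260): steel fixture with the blue handle at (303,258)
- top (388,250): grey-handled fixture
- top (372,330): pink look-alike
- top (280,338): brown look-alike

I choose (290,260) because of its blue handle, and I'll check it in a close crop.

```bash
python3 -c "
from h import *
a=load('top0');b=load('side0')
A=cv2.resize(a['img'][225:295,240:340],(560,392),interpolation=cv2.INTER_CUBIC)
B=cv2.resize(b['img'][235:335,290:365],(240,392) if 0 else (240,320),interpolation=cv2.INTER_CUBIC)
M=np.zeros((392,800,3),np.uint8);M[:,:560]=A;M[:320,560:]=B
cv2.imwrite('pics/crop.png',M[:,:,::-1])
def cen(c,box,f):
    x0,y0,x1,y1=box;h=cv2.cvtColor(c['img'],cv2.COLOR_RGB2HSV).astype(int)[y0:y1,x0:x1];m=f(h[...,0],h[...,1],h[...,2]).astype(np.uint8)
    n,l,s,ce=cv2.connectedComponentsWithStats(m);k=1+s[1:,4].argmax();return ce[k]+[x0,y0],s[k]
blue=lambda h,s,v:(abs(h-110)<15)&(s>130)&(v>80)
blk=lambda h,s,v:(v<45)
for n,c,bb,kb in(('top',a,(285,240,325,280),(244,240,262,262)),('side',b,(315,235,350,270),(310,285,332,320))):
    for nm,bx,f in(('blue',bb,blue),('knob',kb,blk)):
        p,s=cen(c,bx,f);print(n,nm,p,s,[onz(c,*p,z).round(4)[:2] for z in(.112,.132)])
"
```

```text
top blue [302.72 256.5 ] [14 13  8  8 50] [array([0.5279, 0.103 ]), array([0.5246, 0.1025])]
top knob [253.58333333 252.58333333] [ 7 10  5  5 12] [array([0.537 , 0.2338]), array([0.5335, 0.2316])]
side blue [332.0952381  251.61904762] [ 13   8   9  19 126] [array([0.5253, 0.0985]), array([0.5247, 0.114 ])]
side knob [320.27586207 304.44827586] [ 7 15  8  9 58] [array([0.5411, 0.2372]), array([0.5402, 0.2497])]
```

View pics/crop.png

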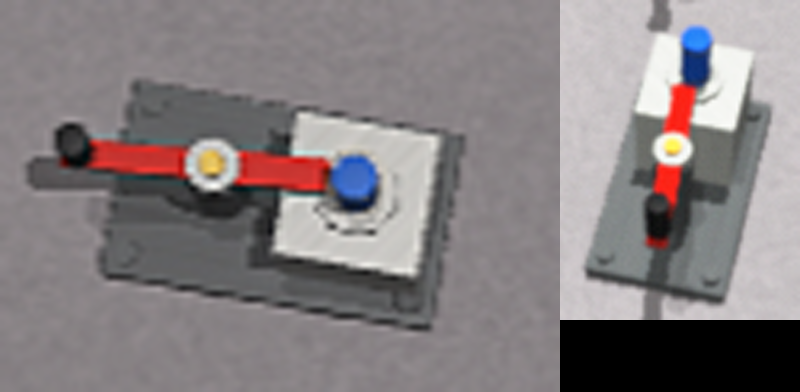

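The crop confirms it: blue handle at top px (303,257), pivot cap at (277.5,254), knob at (253,250), with the tongue lying over the collar.

```bash
python3 -c "
from h import *
a=load('top0');b=load('side0')
T=lambda x,y,z:onz(a,240+(x-2.8)/5.6,225+(y-2.8)/5.6,z)[:2].round(4)
S=lambda x,y,z:onz(b,290+(x-560-1.6)/3.2,235+(y-1.6)/3.2,z)[:2].round(4)
bl=np.array([T(*p,.082) for p in((300,112),(440,137),(415,275),(272,252))]);pl=np.array([T(*p,.012) for p in((135,82),(462,133),(432,325),(103,275))])
sb=np.array([S(*p,.082) for p in((655,33),(755,52),(738,128),(637,108))])
spl=np.array([S(*p,.012) for p in((770,105),(724,298),(587,272))])
for n,q in(('block',bl),('plinth',pl),('sblock',sb),('splinth',spl)):
    e=np.diff(np.vstack([q,q[:1]]),axis=0);print(n,q.mean(0),np.linalg.norm(e,axis=1).round(3),np.degrees(np.arctan2(e[:,1],e[:,0])).round(1))
print('splinth c',(spl[0]+spl[2])/2)
print('handletop',T(355,174,.132),S(697,36,.132));print('knobtop',T(73,138,.132),S(658,203,.132));print('pivot',T(211,163,.104),S(673,148,.104))
"
```

```text
block [0.525875 0.102375] [0.069 0.069 0.07  0.07 ] [-99.6 170.5  81.4 -10.1]
plinth [0.53205  0.141225] [0.168 0.099 0.167 0.1  ] [-98.3 171.8  82.   -7.7]
sblock [0.5249 0.0973] [0.073 0.068 0.072 0.068] [170.6  82.3  -9.4 -96.3]
splinth [0.51973333 0.1712    ] [0.169 0.097 0.196] [  81.2   -8.  -128.5]
splinth c [0.53145 0.1411 ]
handletop [0.527  0.1021] [0.5252 0.0978]
knobtop [0.5426 0.2347] [0.5416 0.2343]
pivot [0.5363 0.1715] [0.5363 0.1721]
```

```bash
cat >> h.py <<'E'
def d(x,y,z,yaw):
    o=get_obs();R=Ro.from_quat(o["tool_rot"]).as_matrix();p=o["position"]
    print("t",round(o["time"],2),"pos",np.round(p,4),"shift",(R.T@(np.array([x,y,z])-p)).round(4),"tilt",R[2].round(3),"yaw",np.degrees(np.arctan2(R[1,1],R[0,1])).round(2),"F",np.round(o["ft_force"],1),"w",round(o["grip_width"],4),"q6",round(o["q"][5],2))
    print("az",round(np.degrees(np.arctan2(R[1,1],R[0,1]))-yaw,2))
E
python3 -m pendant '[[[0,0,0,0,0,-10.6,1],[0,0,0,0,0,-10.6,1],[0,0,0,0,0,-10.6,1],[0,0,0,0,0,-10.6,1],[0,0,0,0,0,-10.6,1]]]'
python3 -m pendant '[[[0,0,0,0,0,-6,1],[0.051,0.0225,0,0,0,0,1],[0.051,0.0225,0,0,0,0,1],[0.051,0.0225,0,0,0,0,1],[0.051,0.0225,0,0,0,0,1]]]'
python3 -m pendant '[[[0.051,0.0225,0,0,0,0,1],[0.051,0.0225,0,0,0,0,1],[0.051,0.0225,0,0,0,0,1],[0.051,0.0225,0,0,0,0,1],[0,0,0,0,0,0,1]]]'
python3 -c "
from h import *
d(.542,.2345,.22,-8.6)"
```

```text
time: 0.72
position: [0.2386, -0.5772, 0.233]
tool_rot: [0.789, 0.614, 0.0, -0.001]
ft_force: [0.2, 0.1, 0.8]
grip_width: 0.087
grip_force: 0.0
time: 1.35
position: [0.3586, -0.3875, 0.2332]
tool_rot: [0.758, 0.652, 0.0, -0.0]
ft_force: [0.2, -0.2, 0.1]
grip_width: 0.0868
grip_force: 0.0
time: 1.98
position: [0.4784, -0.1973, 0.2332]
tool_rot: [0.756, 0.655, 0.0, -0.001]
ft_force: [-0.6, -0.7, 0.5]
grip_width: 0.0874
grip_force: 0.0
t 1.98 pos [ 0.4784 -0.1973  0.2332] shift [0.4364 0.0014 0.0138] tilt [ 0.001 -0.001 -1.   ] yaw -8.21 F [-0.6 -0.7  0.5] w 0.0874 q6 -0.47
az 0.39
```

```bash

python3 -m pendant '[[[0.0545,0,0,0,0,0,0.55],[0.0545,0,0,0,0,0,0.55],[0.0545,0,0,0,0,0,0.55],[0.0545,0,0,0,0,0,0.55],[0.0545,0,0,0,0,0,0.55]]]' >/dev/null
python3 -m pendant '[[[0.0545,0,0,0,0,0,0.55],[0.0545,0,0,0,0,0,0.55],[0.0545,0.001,0,0,0,0,0.55],[0,0,0.013,0,0,0,0.55],[0,0,0,0,0,0,0.55]]]'
python3 -c "
from h import *
d(.542,.2345,.118,-8.6)
c=snap('side','s1');print(proj(c,(.542,.2345,.132)),proj(c,get_obs()['position']))
c=snap('top','t1');print(proj(c,(.542,.2345,.132)))
a=load('top0')['img'][0:1];s=load('s1')['img'][220:340,250:410];t=load('t1')['img'][215:305,220:340]
M=np.hstack([cv2.resize(s,(400,300),interpolation=2),cv2.resize(t,(400,300),interpolation=2)]);cv2.imwrite('pics/c1.png',M[:,:,::-1])"
```

```text
time: 3.22
position: [0.5419, 0.2288, 0.2188]
tool_rot: [0.758, 0.652, -0.002, -0.001]
ft_force: [-0.9, -0.4, -0.0]
grip_width: 0.0483
grip_force: 0.0
t 3.23 pos [0.5419 0.2288 0.2188] shift [ 0.0059 -0.0004  0.1008] tilt [-0.002 -0.004 -1.   ] yaw -8.56 F [-0.9 -0.4 -0. ] w 0.0483 q6 0.36
az 0.04
(np.float64(319.94247049259735), np.float64(298.0250402991174)) (np.float64(319.91702735628184), np.float64(270.3180284105439))
(np.float64(252.5935304123428), np.float64(249.38411985280962))
```

View pics/c1.png

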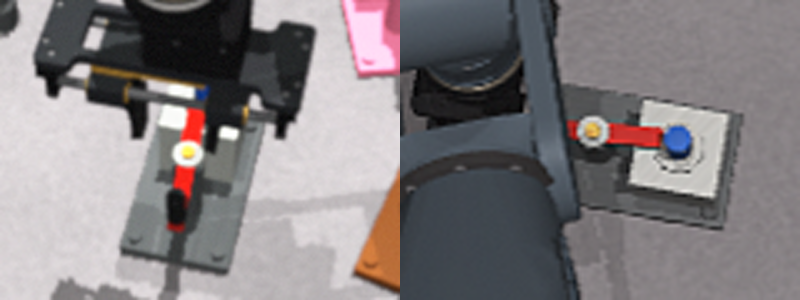

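The fingers straddle the knob at crop (176,205), above its projected spot. Descending around it.

```bash

python3 -m pendant '[[[0.006,0,0.03,0,0,0,0.55],[0,0,0.03,0,0,0,0.55],[0,0,0.02,0,0,0,0.55],[0,0,0.02,0,0,0,0.55],[0,0,0,0,0,0,0.55]]]'
python3 -c "
from h import *
d(.542,.2345,.118,-8.6)
c=snap('side','s2')
M=cv2.resize(c['img'][230:330,260:393],(800,600),interpolation=2);cv2.imwrite('pics/c2.png',M[:,:,::-1])"
```

```text
time: 3.95
position: [0.5433, 0.2342, 0.1195]
tool_rot: [0.759, 0.652, -0.002, -0.001]
ft_force: [-0.2, -0.0, 0.7]
grip_width: 0.0478
grip_force: 0.0
t 3.95 pos [0.5433 0.2342 0.1195] shift [ 0.0001 -0.0013  0.0015] tilt [-0.001 -0.003 -1.   ] yaw -8.68 F [-0.2 -0.   0.7] w 0.0478 q6 0.37
az -0.08
```

View pics/c2.png

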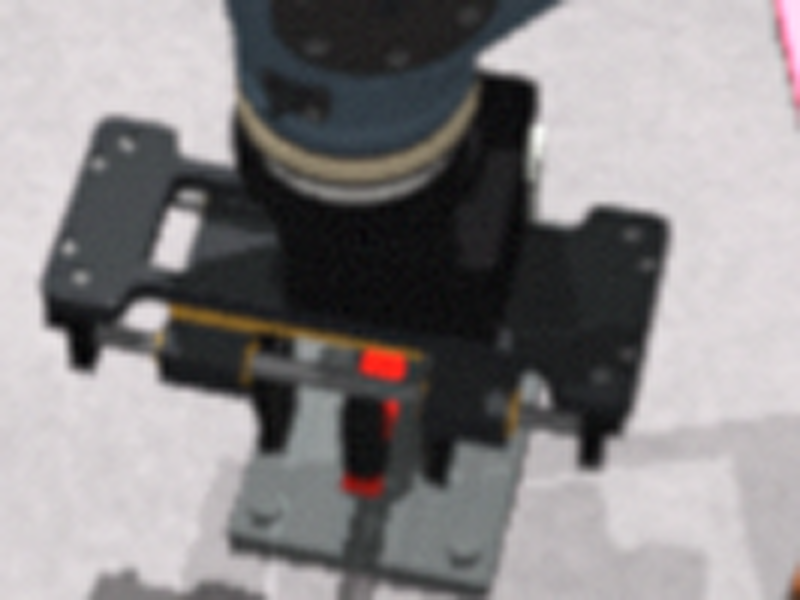

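```bash

python3 -m pendant '[[[0,-0.001,0,0,0,0,0.3],[0,0,0.001,0,0,0,0.3],[-0.001,-0.0113,0,0,0,-10,0.3],[-0.001,-0.0113,0,0,0,-10,0.3],[-0.001,-0.0113,0,0,0,-10,0.3]]]' 5
python3 -m pendant '[[[-0.001,-0.0113,0,0,0,-10,0.3],[-0.001,-0.0113,0,0,0,-10,0.3],[-0.001,-0.0113,0,0,0,-10,0.3],[-0.001,-0.0113,0,0,0,-10,0.3],[0,0,0,0,0,0,0.3]]]'
python3 -c "
from h import *
r=np.radians(81.4+70);d(.5363+.065*np.cos(r),.171+.065*np.sin(r),.118,61.4)
c=snap('side','s3')
M=cv2.resize(c['img'][230:330,260:393],(800,600),interpolation=2);cv2.imwrite('pics/c3.png',M[:,:,::-1])"
```

```text
time: 4.62
position: [0.5109, 0.2326, 0.1205]
tool_rot: [0.561, 0.828, 0.001, 0.002]
ft_force: [2.1, 0.0, -0.7]
grip_width: 0.0264
grip_force: 0.8
time: 5.25
position: [0.4763, 0.2027, 0.1202]
tool_rot: [0.248, 0.969, 0.0, 0.0]
ft_force: [1.6, 0.5, -0.6]
grip_width: 0.0263
grip_force: 0.0
t 5.25 pos [0.4763 0.2027 0.1202] shift [-0.0028  0.0009  0.0022] tilt [-0.001  0.001 -1.   ] yaw 61.31 F [ 1.6  0.5 -0.6] w 0.0263 q6 -0.88
az -0.09
```

View pics/c3.png

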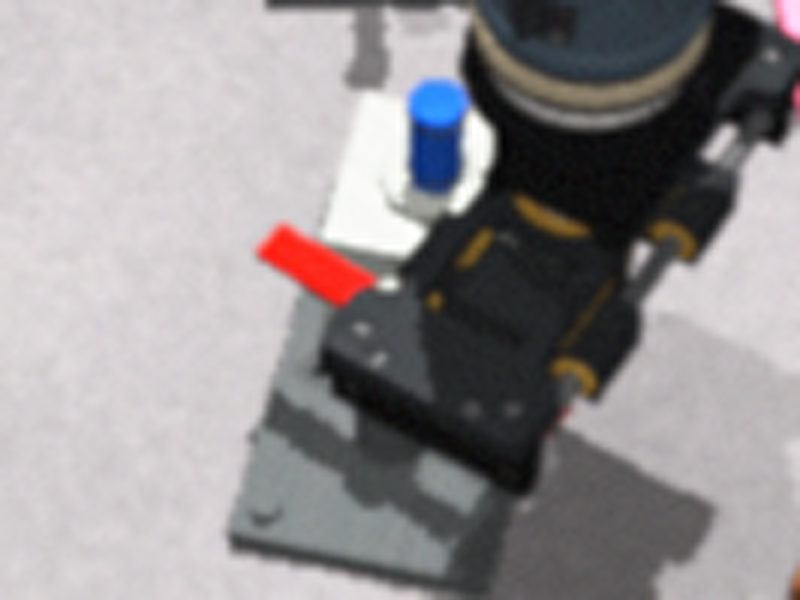

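The tongue at (310,265) has swung off the collar and the keeper follows; the blue pin stands clear. Continuing to the stop.

```bash

python3 -m pendant '[[[-0.003,-0.0113,0,0,0,-10,0.3],[-0.001,-0.0113,0,0,0,-10,0.3],[0,-0.002,0,0,0,0,0.3],[0,-0.001,0,0,0,0,0.3],[0,0,0,0,0,0,0.3]]]'
python3 -m pendant '[[[0,-0.001,0,0,0,0,0.3],[0,-0.001,0,0,0,0,0.3],[0,0,0,0,0,0,0.3],[0,0,0,0,0,0,0.3],[0,0,0,0,0,0,0.3]]]'
python3 -c "
from h import *
d(.472,.1807,.118,81.4)"
```

```text
time: 5.92
position: [0.4705, 0.1778, 0.1196]
tool_rot: [0.075, 0.997, 0.0, 0.0]
ft_force: [-0.6, 0.7, 0.0]
grip_width: 0.0259
grip_force: 0.6
time: 6.55
position: [0.47, 0.1755, 0.1195]
tool_rot: [0.075, 0.997, -0.0, -0.0]
ft_force: [-0.1, 1.1, -0.0]
grip_width: 0.0256
grip_force: 0.6
t 6.55 pos [0.47   0.1755 0.1195] shift [-0.0012  0.0054  0.0015] tilt [ 0. -0. -1.] yaw 81.45 F [-0.1  1.1 -0. ] w 0.0256 q6 -1.29
az 0.05
```

Force still at the friction level, so not at the stop yet; push on in small steps.

```bash

python3 -m pendant '[[[0,-0.001,0,0,0,0,0.3],[0,-0.001,0,0,0,0,0.3],[0,0,0,0,0,0,0.3],[0,0,0,0,0,0,0.3],[0,0,0,0,0,0,0.3]]]'|grep -E "pos|ft|wid"
python3 -m pendant '[[[0,-0.001,0,0,0,0,0.3],[0,-0.001,0,0,0,0,0.3],[0,0,0,0,0,0,0.3],[0,0,0,0,0,0,0.3],[0,0,0,0,0,0,0.3]]]'|grep -E "pos|ft|wid"
```

```text
position: [0.47, 0.175, 0.1195]
ft_force: [-0.5, 7.0, -1.8]
grip_width: 0.0263
position: [0.4698, 0.1736, 0.1195]
ft_force: [0.2, 9.8, -1.8]
grip_width: 0.0287
```

The stop is reached: the force jumped to 7–10 N with the knob stationary. Back off, lift and turn to face the pin.

```bash

python3 -m pendant '[[[0,0.0055,0,0,0,0,0.3],[0,0,0,0,0,0,0.36],[0,0,-0.03,0,0,0,0.36],[0,0,-0.04,0,0,0,0.36],[0,0,-0.03,0,0,0,0.5]]]'|grep -E "pos|ft|wid"
python3 -m pendant '[[[0,0,0,0,0,10,0.7],[0,0,0,0,0,10,0.7],[0,0,0,0,0,10,0.7],[0,0,0,0,0,10,0.7],[0,0,0,0,0,10,0.7]]]'|grep -E "pos|ft|wid"
python3 -m pendant '[[[0,0,0,0,0,10,0.7],[0,0,0,0,0,10,0.7],[0,0,0,0,0,10,0.7],[0,0,0,0,0,10,0.7],[0,0,0,0,0,0,0.7]]]'|grep -E "pos|ft|wid"
python3 -c "
from h import *
d(.5262,.1005,.2,-8.6)
c=snap('side','s4')
M=cv2.resize(c['img'][220:320,260:393],(800,600),interpolation=2);cv2.imwrite('pics/c4.png',M[:,:,::-1])
"
```

```text
position: [0.4708, 0.1764, 0.2211]
ft_force: [0.1, 0.4, 0.1]
grip_width: 0.0358
position: [0.4704, 0.1763, 0.2196]
ft_force: [0.4, 0.1, 0.9]
grip_width: 0.0606
position: [0.4704, 0.1765, 0.2196]
ft_force: [-0.5, 1.5, 0.5]
grip_width: 0.0611
t 9.68 pos [0.4704 0.1765 0.2196] shift [-0.0669  0.0664  0.0196] tilt [-0.001  0.    -1.   ] yaw -8.45 F [-0.5  1.5  0.5] w 0.0611 q6 0.28
az 0.15
```

View pics/c4.png

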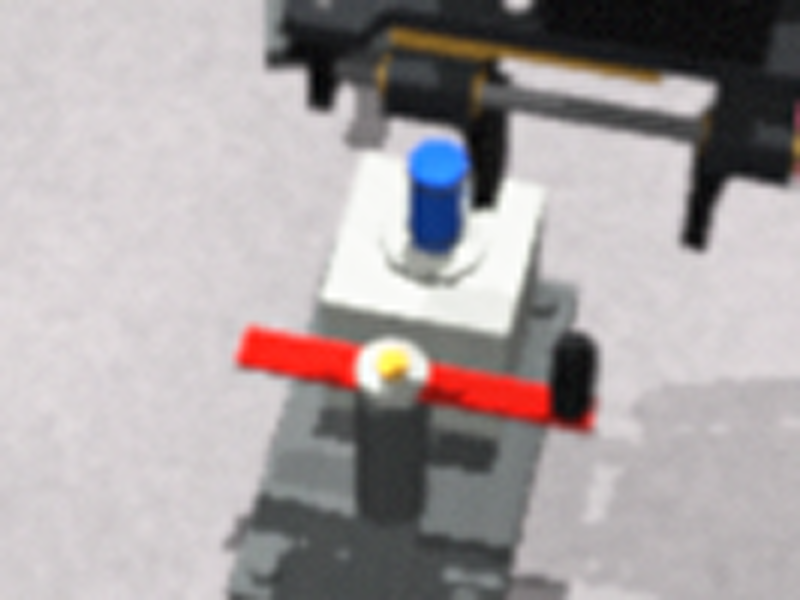

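The keeper is open and parallel to the block edge, with the knob at crop (573,345); the blue handle top is at crop (439,158). Checking the geometry and pin position from this view.

```bash
python3 -c "
from h import *
c=load('s4');k=6.0
f=lambda x,y,z:onz(c,260+x/6.015,220+y/6,z).round(4)
print('knob',f(573,346,.132),'handle top',f(439,158,.132),'pivot',f(393,362,.104),'tongue end/bar',f(245,348,.098),f(595,418,.098))
h=cv2.cvtColor(c['img'],cv2.COLOR_RGB2HSV).astype(int)[235:270,320:345]
m=((abs(h[...,0]-108)<12)&(h[...,1]>130)&(h[...,2]>70));ys,xs=np.nonzero(m);print('blue axis centroid',xs.mean()+320,ys.mean()+235,'pred',proj(c,(.5262,.1005,.11)), f((xs.mean()+60)*6.015,(ys.mean()+15)*6,.112))
"
```

```text
knob [0.4724 0.179  0.132 ] handle top [0.5236 0.0993 0.132 ] pivot [0.5352 0.1709 0.104 ] tongue end/bar [0.5889 0.1646 0.098 ] [0.4626 0.1856 0.098 ]
blue axis centroid 332.25563909774434 251.69924812030075 pred (np.float64(331.6080508351434), np.float64(252.86666137749947)) [0.5249 0.0987 0.112 ]
```

```bash

python3 -m pendant '[[[-0.034,0.033,0,0,0,0,0.7],[-0.033,0.0325,0,0,0,0,0.7],[0,0,0.03,0,0,0,0.7],[0,0,0.02,0,0,0,0.7],[0,0,0,0,0,0,0.7]]]'|grep -E "pos|ft|wid"
python3 -m pendant '[[[0,0,0.02,0,0,0,0.7],[0,0,0.02,0,0,0,0.7],[0,0,0.015,0,0,0,0.7],[0,0,0.006,0,0,0,0.7],[0,0,0,0,0,0,0.7]]]'|grep -E "pos|ft|wid"
python3 -c "
from h import *
d(.5257,.1003,.108,-8.6)
c=snap('side','s5')
M=cv2.resize(c['img'][210:310,260:393],(800,600),interpolation=2);cv2.imwrite('pics/c5.png',M[:,:,::-1])
"
```

```text
position: [0.5239, 0.1006, 0.1681]
ft_force: [-1.0, 0.2, 0.6]
grip_width: 0.0607
position: [0.5253, 0.1011, 0.1086]
ft_force: [0.4, -0.3, -0.6]
grip_width: 0.0608
t 10.97 pos [0.5253 0.1011 0.1086] shift [-0.0007  0.0005  0.0006] tilt [-0.  0. -1.] yaw -8.53 F [ 0.4 -0.3 -0.6] w 0.0608 q6 0.13
az 0.07
```

View pics/c5.png

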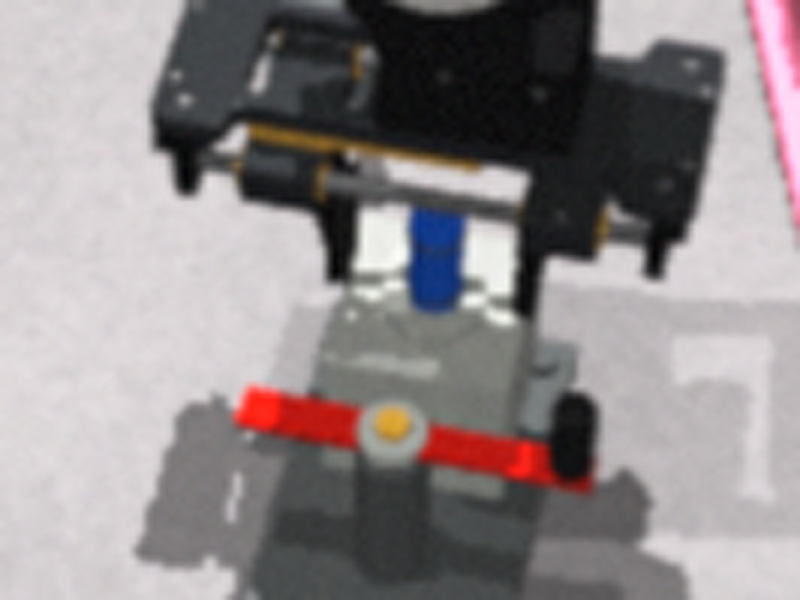

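Handle (437) is centred between the fingers (345, 525). Closing gently and reading the side force.

```bash

python3 -m pendant '[[[0,0.0005,0,0,0,0,0.4],[0,0,0,0,0,0,0.32],[0,0,0,0,0,0,0.28],[0,0,0,0,0,0,0.2],[0,0,0,0,0,0,0.15]]]' 6
python3 -m pendant '[[[0,0,0,0,0,0,0.15],[0,0,0,0,0,0,0.15],[0,0,0,0,0,0,0.15],[0,0,0,0,0,0,0.15],[0,0,0,0,0,0,0.15]]]' 6
python3 -c "
from h import *
d(.5257,.1003,.108,-8.6);o=get_obs();print(o['moment'],o['ft_force'])
"
```

```text
time: 11.65
position: [0.5254, 0.101, 0.1086]
tool_rot: [0.758, 0.652, -0.0, -0.0]
ft_force: [-0.3, 0.2, 1.2]
grip_width: 0.0217
grip_force: 6.0
time: 12.28
position: [0.5254, 0.101, 0.1086]
tool_rot: [0.758, 0.652, -0.0, -0.0]
ft_force: [-1.6, -0.2, 2.3]
grip_width: 0.0221
grip_force: 6.0
t 12.28 pos [0.5254 0.101  0.1086] shift [-0.0006  0.0004  0.0006] tilt [-0.    -0.001 -1.   ] yaw -8.55 F [-1.6 -0.2  2.3] w 0.0221 q6 0.13
az 0.05
[0.00803265 0.1996097  0.03164461] [-1.63458775 -0.16702201  2.34163397]
```

```bash

python3 -m pendant '[[[0,0,0,0,0,0,0.15],[0,0,0,0,0,0,0.15],[0,0,-0.001,0,0,0,0.15],[0,0,-0.002,0,0,0,0.15],[0,0,-0.002,0,0,0,0.15]]]' 30
python3 -m pendant '[[[0,0,-0.002,0,0,0,0.15],[0,0,-0.002,0,0,0,0.15],[0,0,-0.002,0,0,0,0.15],[0,0,0,0,0,0,0.15],[0,0,0,0,0,0,0.15]]]' 30
```

```text
time: 12.9
position: [0.5256, 0.1009, 0.1133]
tool_rot: [0.758, 0.652, -0.0, -0.0]
ft_force: [-0.4, 0.5, -3.4]
grip_width: 0.0214
grip_force: 30.0
time: 13.52
position: [0.5257, 0.1009, 0.1196]
tool_rot: [0.758, 0.652, 0.0, 0.0]
ft_force: [0.8, -0.1, -3.3]
grip_width: 0.0215
grip_force: 30.0
```

The side force is negligible and the gripper carries the pin's weight; carrying on up.

```bash

python3 -m pendant '[[[0,0,-0.003,0,0,0,0.15],[0,0,-0.003,0,0,0,0.15],[0,0,-0.003,0,0,0,0.15],[0,0,-0.003,0,0,0,0.15],[0,0,-0.003,0,0,0,0.15]]]'|grep -E "pos|ft|rot"
python3 -m pendant '[[[0,0,-0.003,0,0,0,0.15],[0,0,-0.003,0,0,0,0.15],[0,0,-0.003,0,0,0,0.15],[0,0,-0.003,0,0,0,0.15],[0,0,-0.003,0,0,0,0.15]]]'|grep -E "pos|ft|rot"
python3 -m pendant '[[[0,0,-0.001,0,0,0,0.15],[0,0,0,0,0,0,0.15],[0,0,0,0,0,0,0.15],[0,0,0,0,0,0,0.15],[0,0,0,0,0,0,0.15]]]'
python3 -c "
from h import *
d(.5257,.1003,.108,-8.6)
c=snap('side','s6')
for z in(.082,.090,.100,.124): print(z,proj(c,(.5257,.1005,z)))
M=cv2.resize(c['img'][210:310,260:393],(800,600),interpolation=2);cv2.imwrite('pics/c6.png',M[:,:,::-1])
"
```

```text
position: [0.5256, 0.1009, 0.1348]
tool_rot: [0.758, 0.652, 0.0, 0.0]
ft_force: [0.1, -0.5, -2.8]
position: [0.5256, 0.1009, 0.1498]
tool_rot: [0.758, 0.652, 0.0, 0.0]
ft_force: [-0.4, 0.3, -3.2]
time: 15.4
position: [0.5256, 0.1009, 0.1505]
tool_rot: [0.758, 0.652, -0.0, -0.0]
ft_force: [0.4, -0.0, -3.8]
grip_width: 0.0215
grip_force: 30.0
t 15.4 pos [0.5256 0.1009 0.1505] shift [-0.0006  0.0002  0.0425] tilt [-0. -0. -1.] yaw -8.55 F [ 0.4 -0.  -3.8] w 0.0215 q6 0.13
az 0.05
0.082 (np.float64(331.6267775811418), np.float64(260.47289882100205))
0.09 (np.float64(331.6852164224357), np.float64(258.33205352888325))
0.1 (np.float64(331.7590466532058), np.float64(255.62403413532854))
0.124 (np.float64(331.9398612658482), np.float64(248.97617077004116))
```

View pics/c6.png

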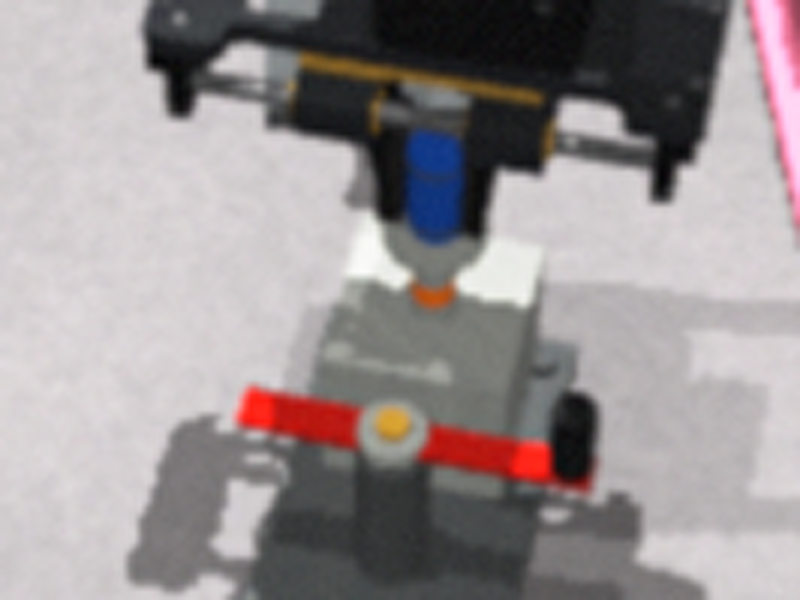

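The orange band (433,293) is fully above the block, with bare shank below it. The handle rose about 11.3 px, which matches the 41.9 mm of arm travel, so it did not slip. I'll lower it 1.5 mm for depth margin, let it settle, and check that the grey fixture is untouched.

```bash

python3 -m pendant '[[[0,0,0.0015,0,0,0,0.15],[0,0,0,0,0,0,0.15],[0,0,0,0,0,0,0.15],[0,0,0,0,0,0,0.15],[0,0,0,0,0,0,0.15]]]'
python3 -c "
from h import *
c=camera('side');b=load('side0')
print('grey diff',np.abs(c['img'][160:225,300:345].astype(int)-b['img'][160:225,300:345]).mean())
print(np.abs(get_obs()['joint_velocities']).max());print(hand_in())"
```

```text
time: 16.08
position: [0.5256, 0.1009, 0.1491]
tool_rot: [0.758, 0.652, 0.0, 0.0]
ft_force: [0.0, -0.5, -3.1]
grip_width: 0.0217
grip_force: 30.0
grey diff 76.09948717948718
0.001719011767341099
the job is handed in; nothing more can be done
None
```

The job is handed in: the blue keeper is open to its stop, and the blue pin is held upright and still about 40.5 mm up, with its orange band clear and about 19.5 mm of shank in the bore. My last image check on the grey fixture told me nothing (probably because the arm was in that view), but no move went near it.

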